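# Draw the setting tray up to the bench stop and press the medallion home

### The arm

A 6-joint arm with a two-finger parallel gripper is mounted at the origin on the work surface. World frame = base frame: x ahead of the robot, y to its left, z up, the work surface at z = 0. Lengths are in m, angles in degrees, forces in N, time in s.
With the tool pointing down it reaches from about 0.325 to 0.775 m from the base axis. Payload 5.5 kg.
Tool frame: the origin (TCP) lies at the centre of the arm's flange, where the gripper is bolted on; the fingertips stand 182 mm ahead of it and the grasp point (between the pads) lies 163 mm ahead of it; z points along the fingers, y is the direction in which the jaws open and shut (so a half turn about z gives the same grasp; the last joint's range is limited). The gripper opens to 88 mm and grips with 3 to 60 N. Pads are 20 mm wide; open, the fingers measure 115 mm over their backs; the gripper's body (75 mm by 178 mm) begins 61 mm behind the grasp point.
Start: joints at [-74.009, 5.22, 70.514, -0, 104.267, -3.249], TCP at [0.198, -0.567, 0.405] pointing down, gripper open.
Joint ranges: [-164.24, 164.24], [-49.07, 125.15], [9.68, 141.18], [-86.29, 266.29], [3.28, 154.24], [-151.56, 151.56]. Speed limits (degrees/s): [147.25, 147.25, 172.46, 180, 180, 180].

### API

Orientations are given as [roll, pitch, yaw] about the fixed x, y, z axes, in that order (R = Rz(yaw) Ry(pitch) Rx(roll)).
In Python, from station import r gives the robot as it stands. The module is installed in compiled form; this text tells all that it offers. Calls block until the motion is done:
- r.reach(position, orientation): joint-space move of the TCP to a pose.
- r.servo_line(position, rotation=None, speed=0.15): straight line of the TCP; rotation=None keeps the orientation; speed is the mean speed in m/s.
- r.move_joints(angles): joint-space move.
- r.let_go() and r.grab(squeeze=None): open the fingers fully, or close them until they stop; squeeze is the grip in N (None keeps the last).
- r.wait(seconds).
- r.inverse_kinematics(position, orientation): joint angles nearest the present ones, or None.
- r.sense(): the state.
- r.snapshot(name): name is "side" or "top" or "wrist"; returns a dict with "frame" (480x640x3 uint8, red, green, blue), "fx", "fy", "cx", "cy" (pixels), "R" (3x3) and "t" (3): a world point X has camera coordinates R X + t. Camera axes: x right, y down, z forward; pixel columns grow to the right and rows downward; lengths in m; the calibration is good to about 2 mm. The wrist camera is an equidistant fisheye: a pixel r from the principal point sees the ray r / f radians off the axis. A picture is of the moment at which its call begins. There is no depth.
A pose or a line that the arm cannot do raises r.IKError and nothing moves.
- r.hand_in(): hands the job in, once; it reports no verdict.
The state is a dict: "clock": time; "joints": joint angles; "joint_vel": joint speeds; "joint_torque": joint torques, N m; "tcp_pos": TCP position; "orientation": TCP orientation; "contact_force": force on the tool from outside, world axes, zero at the start; "torque": the same for the moment, N m; "opening": finger opening in m.
Only numpy, scipy, OpenCV 4.12 (cv2) and the standard library are available. Lean on these libraries where they do the work, as an engineer would, in place of code of your own. Each camera call takes 0.05 s, during which the arm holds its last target.

### The job

The green tray has been pushed back under the pliers rail: hook a fingertip behind its far rim and gently draw it towards you until its near rim lies square against the wooden bench stop. Then take the white-footed pusher and press the blue medallion straight down, firmly but not violently, until it sits fully home in the silver brooch; do not press the medallion with the fingers. Finally stand the pusher upright on the bench again, with the tray still against the stop and the jar, hammer and tweezers left as they were.

Things in the scene. Friction and masses are not known exactly. Their poses are not given: they have to be found in the camera images.
- tray: dark green steel work tray, loose, 0.5 to 0.9 kg with what is fixed in it, 144 (x) by 204 (y) mm over its rim, top of the rim 32 mm above the bench. Origin: centre of its underside; +x points to its far rim, z up. Fixed in its middle: a round dark wooden block, 84 mm diameter, top at 34 mm, and on it a round silver brooch, 66 mm diameter
- tray_far_rim (a point): outermost point of the tray's far rim (tray x = +72 mm), in the middle of that side. The 3 mm walls flare outward by 17 degrees to a rolled bead, 8 mm in diameter, its centre line 28 mm above the bench; the foot of the far wall is at x = +59 mm. The bench beyond it is clear, but the pliers rail hangs right above the bench there: a finger comes in from the robot's side, leaning, under the bar
- tray_near_left (a point): outermost point of the tray's near rim, 90 mm to the left (+y) of its middle, 28 mm above the bench
- tray_near_right (a point): outermost point of the tray's near rim, 90 mm to the right (-y) of its middle, 28 mm above the bench
- bench_stop: wooden batten fixed to the bench between robot and tray, 440 mm long (y), 30 mm deep (x), 36 mm high; place and yaw differ each time. Origin: on the bench, in the middle of the face turned to the tray; +x points square out of this face towards the tray, y along it. The tray's rim bead meets this face
- pliers_rail: steel pliers rail fixed to the bench: a level bar of 12 mm diameter along its y, centre line 125 mm above the bench, 600 mm long, on a post at each end; two pairs of pliers straddle it near each end (220 to 280 mm either side of its middle), handles down to 35 mm above the bench. Place and yaw differ each time. Origin: on the bench under the bar's middle; x points away from the robot
- rail_bar (a point): middle of the bar, on its centre line, 125 mm above the bench. At the start the bar runs about 8 to 20 mm beyond the middle of the tray's far rim and nearly parallel to it, so no gripper can come straight down behind the rim
- medallion: blue enamel medallion in the brooch's setting ring (43 mm outside diameter, top 46 mm above the bench), 34 mm diameter, 9 mm thick. It can only slide straight down, 5 mm. Origin: centre of its underside, 43.5 mm above the bench while proud, 38.5 mm when home. The tight ring resists with about 10 N all the way; it stays where it is left and comes to a hard stop when home
- medallion_top (a point): centre of the medallion's flat top, 29 mm across, with a gold dot: 52.5 mm above the bench while proud, 47.5 mm (1.5 mm above the setting ring) when fully home
- pusher: hand pusher of 90 g, standing upright on the bench, 104 mm tall: flat white nylon foot of 27 mm diameter and 14 mm height, steel shank of 14 mm diameter, pale wooden handle from 34 mm up, 25 mm in diameter between 46 and 92 mm above the foot's underside, rounded top. Origin: centre of the foot's underside; z up along the handle
- flux_jar: closed jar with a green cap, 52 mm diameter, 75 mm tall, standing on the bench; leave alone. Origin: centre of its underside
- hammer: hammer, 260 mm long, 26 mm high, wooden handle, steel head, lying on the bench on the left; leave alone. Origin: below its middle, on the bench; x along the handle towards the head
- tweezers: steel tweezers lying on the bench on the right, 130 mm long, 9 mm high; leave alone. Origin: below their middle, on the bench; x along them
Not all that is in view belongs to the job. Of the things that look like the pusher, the middle-sized one is meant.

How it is judged:
By the outcome, as a careful person would: the job done as asked, in the order asked, and still so for the second after the job is handed in, with the robot touching nothing.
It also fails if it takes over 69 s, if anything falls off the work surface, if the arm or the gripper's body presses on something with over 40 N, if the wrist force passes 120 N, or if a joint passes its speed limit or range.

## Working session

There is one attempt and no reset: what is moved stays moved. The work goes in short steps, each a Python script; the robot and the scene stay as the last script left them, time stands still between calls to the robot, and variables do not carry over. Pictures are saved under pics/ and viewed, and the job is handed in when it is done.

```bash
mkdir -p pics; ls; python3 - <<'E'
from station import r
import cv2,numpy as np,pickle
d={}
for n in("side","top","wrist"):
    s=r.snapshot(n);d[n]=s
    cv2.imwrite(f"pics/{n}0.png",s["frame"][:,:,::-1])
    print(n,s["fx"],s["cx"],s["cy"],np.round(s["R"],3).tolist(),np.round(s["t"],3))
pickle.dump(d,open("s0.pkl","wb"))
print(r.sense())
E
```

```text
pics
side 449.53204144428065 310.2873065395434 241.53674954955903 [[-0.865, -0.502, -0.007], [-0.385, 0.673, -0.632], [0.322, -0.544, -0.775]] [0.476 0.263 0.788]
top 439.10435745994323 319.6327217560887 241.52994732521958 [[-0.025, -0.999, -0.028], [-0.993, 0.028, -0.111], [0.112, 0.025, -0.993]] [0.033 0.538 1.114]
wrist 371.64829954431775 318.7348125105691 241.60124565779577 [[0.33, -0.944, -0.002], [-0.916, -0.321, 0.24], [-0.227, -0.077, -0.971]] [-0.599 -0.028  0.39 ]
{'clock': 0.15, 'joints': array([-7.40096043e+01,  5.25510933e+00,  7.05648360e+01, -8.70674654e-04,
        1.04266859e+02, -3.25063807e+00]), 'joint_vel': array([ 0.06658805, -0.04531979, -0.21924848, -0.11150409,  0.03490442,
       -0.02547796]), 'joint_torque': array([ 2.29782214e-03, -4.47045851e+01, -4.06907773e+01,  6.98989537e-02,
        2.74961139e-02, -1.14188751e-04]), 'tcp_pos': array([ 0.19771812, -0.56654782,  0.40375823]), 'orientation': array([-1.79913288e+02, -4.07935129e-03,  1.92408167e+01]), 'contact_force': array([ 0.2988912 , -0.64888632,  0.14351842]), 'torque': array([-0.00799816, -0.01806745,  0.02217048]), 'opening': 0.08800180161503378}
```

View pics/top0.png

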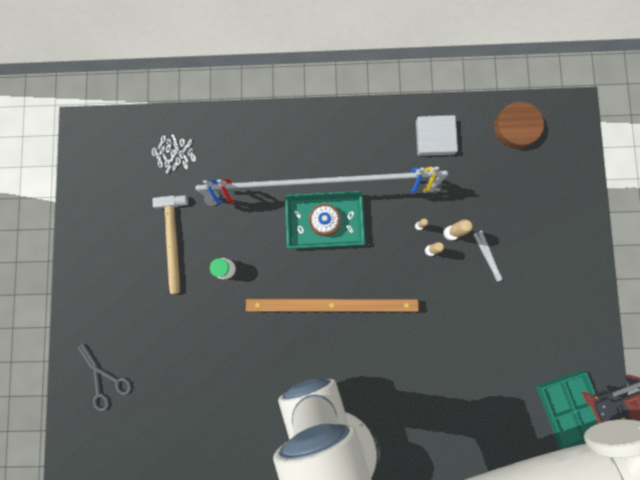

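View pics/side0.png

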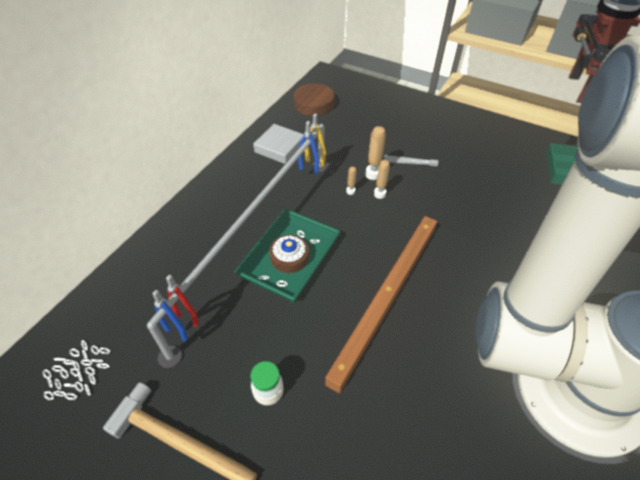

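View pics/wrist0.png

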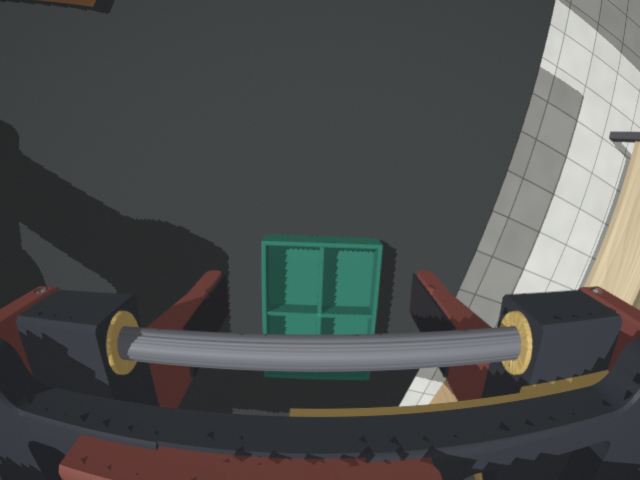

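The top view shows the tray at about (325,220), the batten at (332,305) and the bar from (205,185) to (440,177). The pushers are small (420,225), middle (434,249) and large (458,230). I'll zoom in on these to measure them.

```bash
cat > h.py <<'E'
import numpy as np,cv2,pickle
def ray(s,u,v):
    d=np.array([(u-s["cx"])/s["fx"],(v-s["cy"])/s["fy"],1.]);R=np.array(s["R"]);t=np.array(s["t"])
    return -R.T@t,R.T@d
def bp(s,u,v,z):
    o,d=ray(s,u,v);return (o+d*(z-o[2])/d[2])
def proj(s,X):
    c=np.array(s["R"])@np.array(X)+np.array(s["t"]);return c[0]/c[2]*s["fx"]+s["cx"],c[1]/c[2]*s["fy"]+s["cy"]
def crop(s,u0,v0,w,h,k,fn):
    f=s["frame"][v0:v0+h,u0:u0+w,::-1];f=cv2.resize(f,None,fx=k,fy=k,interpolation=cv2.INTER_CUBIC)
    cv2.imwrite(fn,f)
E
python3 - <<'E'
from h import *
d=pickle.load(open("s0.pkl","rb"))
crop(d["top"],190,160,270,160,2.96,"pics/t1.png")
crop(d["top"],275,165,110,90,7,"pics/t2.png")
crop(d["side"],220,120,230,170,3.4,"pics/s1.png")
E
```

```text
(no output)
```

View pics/t1.png

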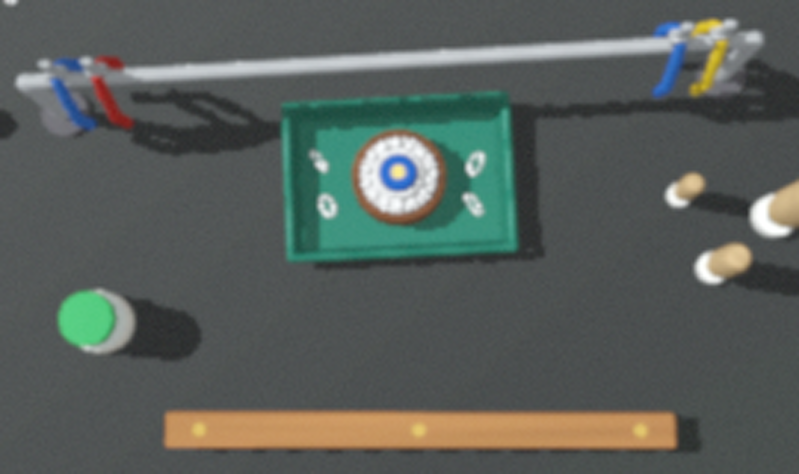

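View pics/t2.png

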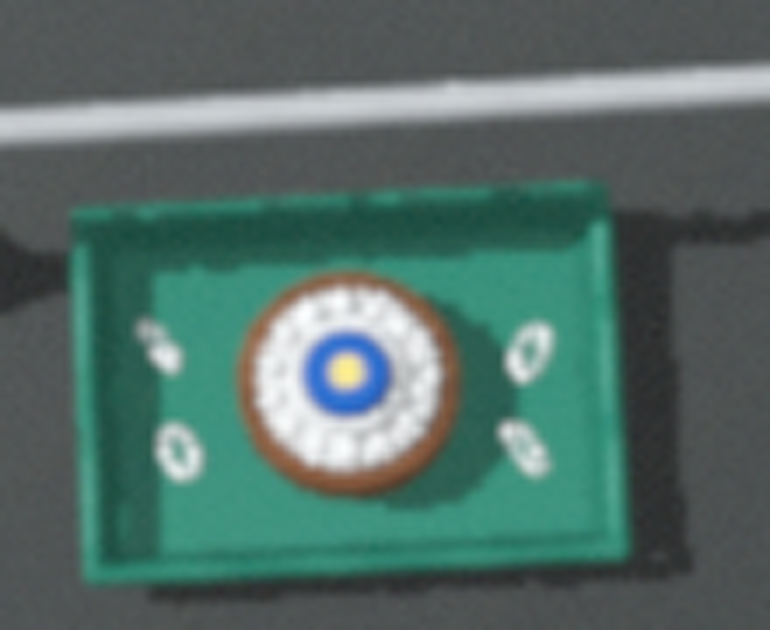

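View pics/s1.png

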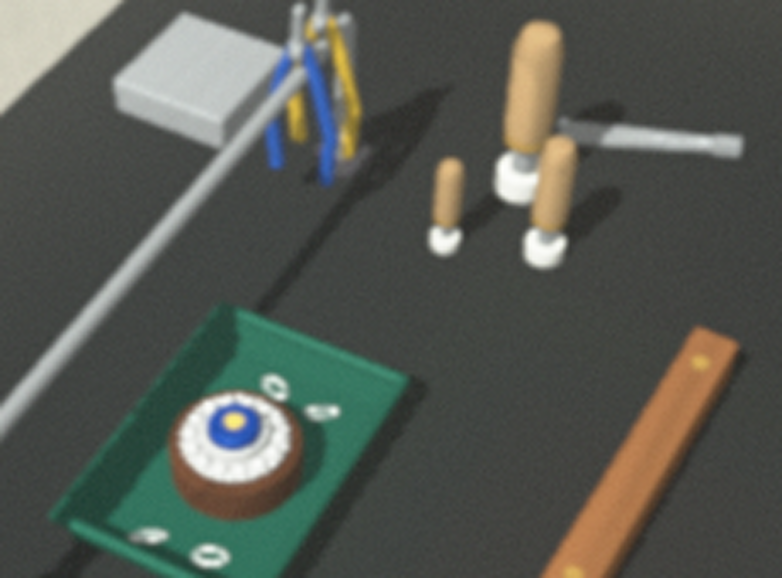

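```bash
cat >> h.py <<'E'
def tray_from_corners(P):
    P=np.array(P)[:,:2] # FL,FR,NR,NL
    c=P.mean(0); x=(P[0]+P[1]-P[2]-P[3]); y=(P[0]+P[3]-P[1]-P[2])
    return c,np.degrees(np.arctan2(x[1],x[0])),np.degrees(np.arctan2(-y[0],y[1])),np.linalg.norm(x)/2,np.linalg.norm(y)/2
def quad(s,mask,z):
    cs,_=cv2.findContours(mask,cv2.RETR_EXTERNAL,cv2.CHAIN_APPROX_NONE)
    c=max(cs,key=cv2.contourArea)[:,0,:]
    W=np.array([bp(s,u,v,z)[:2] for u,v in c]).astype(np.float32)
    return W,cv2.minAreaRect(W*1000)
def measure(s,win=None):
    hsv=cv2.cvtColor(s["frame"],cv2.COLOR_RGB2HSV);out={}
    m=cv2.inRange(hsv,(70,90,40),(90,255,255)); m[:,:280 if win is None else win[0]]=0;m[:,375:]=0; m[:180]=0;m[300:]=0
    m=cv2.morphologyEx(m,cv2.MORPH_CLOSE,np.ones((3,3)))
    W,q=quad(s,m,.029);out["tray"]=q
    m=cv2.inRange(hsv,(5,100,80),(20,255,255)); m[:285]=0;m[330:]=0;m[:,:230]=0;m[:,440:]=0
    W,q=quad(s,m,.036);out["stop"]=q
    m=cv2.inRange(hsv,(100,150,80),(130,255,255)); m[:,:300]=0;m[:,350:]=0;m[:190]=0
    v,u=np.nonzero(m);out["med"]=bp(s,u.mean(),v.mean(),.0525)
    return out
E
python3 - <<'E'
from h import *
d=pickle.load(open("s0.pkl","rb"));T=d["top"];S=d["side"]
def cv(x,y,k=7,u0=275,v0=165): return (x+.5)/k-.5+u0,(y+.5)/k-.5+v0
print(tray_from_corners([bp(T,*cv(*p),.029) for p in[(73,207),(607,180),(632,560),(88,583)]]))
o=measure(T)
for k,v in o.items(): print(k,v)
# bar: scan columns for bright grey
f=T["frame"].astype(int).min(2)
P=[]
for u in range(240,410,5):
    col=f[160:200,u]; w=np.clip(col-110,0,None)
    if w.sum()>0: P.append(bp(T,u,160+(w*np.arange(40)).sum()/w.sum(),.125))
P=np.array(P);a,b=np.polyfit(P[:,1],P[:,0],1);print("bar x=%.4f%+.4f*y"%(b,a),np.std(P[:,0]-a*P[:,1]-b),P[0],P[-1])
# gold dot
c=cv(346,371);print("dot",bp(T,*c,.0525))
def cs(x,y): return cv(x,y,3.4,220,120)
print("dot side",bp(S,*cs(234,421),.0525))
def tri(u1,u2):
    o1,d1=ray(T,*u1);o2,d2=ray(S,*u2)
    A=np.stack([d1,-d2],1);t=np.linalg.lstsq(A,o2-o1,rcond=None)[0]
    a=o1+d1*t[0];b=o2+d2*t[1];return (a+b)/2,np.linalg.norm(a-b)
# pusher handle top: top image crop t1
ct=lambda x,y:cv(x,y,2.96,190,160)
print("dot tri",tri(c,cs(234,421)))
print("foot top",bp(T,*ct(709,268),.007),"side",bp(S,*cs(544,248),.007))
print("handle top tri",tri(ct(740,257),cs(562,146)))
print("corners side",[bp(S,*cs(*p),.03)[:2] for p in[(228,303),(412,377),(50,517)]])
E
```

```text
(array([0.59774825, 0.00449266]), np.float64(1.5080291967723647), np.float64(1.0167500636636135), np.float64(0.14356119779837978), np.float64(0.2021802517396191))
tray ((596.9923706054688, 5.627082824707031), (145.6893768310547, 207.2942352294922), 1.3065637350082397)
stop ((374.25567626953125, -7.84307861328125), (438.8948974609375, 30.446285247802734), 88.62156677246094)
med [0.59606738 0.00480933 0.0525    ]
bar x=0.6787-0.0272*y 0.00014244527446601127 [0.67309952 0.20684093 0.125     ] [ 0.68403759 -0.19404336  0.125     ]
dot [0.59771841 0.00532778 0.0525    ]
dot side [0.59857527 0.00672516 0.0525    ]
dot tri (array([0.59856839, 0.00561334, 0.05112023]), np.float64(0.0013304837162571284))
foot top [ 0.51018168 -0.2688952   0.007     ] side [ 0.51128222 -0.26895106  0.007     ]
handle top tri (array([ 0.51117459, -0.2742075 ,  0.09804265]), np.float64(0.0008637953282522742))
corners side [array([ 0.66661502, -0.09309782]), array([ 0.52851242, -0.09643011]), array([0.66595018, 0.10989587])]
```

```bash
cat >> h.py <<'E'
from scipy.spatial.transform import Rotation as Ro
def lean(th,yaw,flip=False):
    # tool z -> (sin th,0,-cos th) in frame rotated by yaw; tool y along +/-y
    s,c=np.sin(np.radians(th)),np.cos(np.radians(th))
    z=np.array([s,0,-c]);y=np.array([0,1.,0])*(-1 if not flip else 1);x=np.cross(y,z)
    M=Ro.from_euler("z",yaw,degrees=True)*Ro.from_matrix(np.stack([x,y,z],1))
    return M.as_matrix()
def rpy(M): return Ro.from_matrix(M).as_euler("xyz",degrees=True).tolist()
def hook(cx,cy,cz,th,yaw,flip):
    """lower corner of closed fingertips at cx,cy,cz -> TCP"""
    M=lean(th,yaw,flip);z=M[:,2]
    n=Ro.from_euler("z",yaw,degrees=True).apply([np.cos(np.radians(th)),0,np.sin(np.radians(th))])
    return (np.array([cx,cy,cz])+.010*n-.182*z),rpy(M)
E
python3 - <<'E'
from h import *
from station import r
d=pickle.load(open("s0.pkl","rb"));w=d["wrist"];s=r.sense()
M=Ro.from_euler("xyz",s["orientation"],degrees=True).as_matrix()
C=-np.array(w["R"]).T@w["t"];print("cam in tool",M.T@(C-s["tcp_pos"]),"axis",M.T@np.array(w["R"])[2])
for flip in(0,1):
  for th in(36,40):
    for x in(.60,.685,.55,.50):
        p,o=hook(x,.004,.018,th,-1.4,flip)
        q=r.inverse_kinematics(p,o);print(flip,th,x,np.round(p,3),np.round(o,1),None if q is None else np.round(q,0))
for y in(0,30,60,90,-30,-60):
    for P in([.51,-.27,.238],[.598,.005,.4],[.461,0,.22]):
        q=r.inverse_kinematics(P,[180,0,y]);print(y,P,None if q is None else np.round(q,0))
# other pushers
T=d["top"]
for n,p in(("small",(678,196)),("large",(770,215))):
    print(n,bp(T,(p[0]+.5)/2.96-.5+190,(p[1]+.5)/2.96-.5+160,.007))
E
```

```text
cam in tool [ 0.0661566  -0.00035265  0.01983006] axis [-2.40005505e-01 -7.76953272e-04  9.70771216e-01]
0 36 0.6 [0.501 0.006 0.171] [180.  -36.   -1.4] [ -4. -20. 121.   2.  43.  87.]
0 36 0.685 [0.586 0.006 0.171] [180.  -36.   -1.4] [ -3.  -5. 109.   1.  41.  88.]
0 36 0.55 [0.451 0.006 0.171] [180.  -36.   -1.4] [ -4. -30. 128.   2.  46.  86.]
0 36 0.5 [0.401 0.006 0.171] [180.  -36.   -1.4] [ -5. -43. 135.   3.  51.  86.]
0 40 0.6 [0.491 0.007 0.164] [180.  -40.   -1.4] [ -4. -23. 125.   2.  38.  86.]
0 40 0.685 [0.576 0.007 0.164] [180.  -40.   -1.4] [ -3.  -8. 112.   2.  35.  87.]
0 40 0.55 [0.441 0.007 0.164] [180.  -40.   -1.4] [ -4. -34. 132.   3.  42.  86.]
0 40 0.5 [0.391 0.007 0.164] [180.  -40.   -1.4] [ -5. -47. 139.   3.  48.  85.]
1 36 0.6 [0.501 0.006 0.171] [-180.    36.   178.6] [ -4. -20. 121.   2.  43. -93.]
1 36 0.685 [0.586 0.006 0.171] [-180.    36.   178.6] [ -3.  -5. 109.   1.  41. -92.]
1 36 0.55 [0.451 0.006 0.171] [-180.    36.   178.6] [ -4. -30. 128.   2.  46. -94.]
1 36 0.5 [0.401 0.006 0.171] [-180.    36.   178.6] [ -5. -43. 135.   3.  51. -94.]
1 
[... 705 characters left out ...]
 87.  -1.]
60 [0.598, 0.005, 0.4] [ -3.   5.  71.  -0. 104.  27.]
60 [0.461, 0, 0.22] [ -4. -14. 108.  -0.  86.  26.]
90 [0.51, -0.27, 0.238] [-31.   4.  89.   0.  87. -31.]
90 [0.598, 0.005, 0.4] [ -3.   5.  71.  -0. 104.  -3.]
90 [0.461, 0, 0.22] [ -4. -14. 108.   0.  86.  -4.]
-30 [0.51, -0.27, 0.238] [-31.   4.  89.  -0.  87.  89.]
-30 [0.598, 0.005, 0.4] [ -3.   5.  71.  -0. 104. 117.]
-30 [0.461, 0, 0.22] [ -4. -14. 108.  -0.  86. 116.]
-60 [0.51, -0.27, 0.238] [-31.   4.  89.  -0.  87. 119.]
-60 [0.598, 0.005, 0.4] [ -3.   5.  71.  -0. 104. 147.]
-60 [0.461, 0, 0.22] [ -4. -14. 108.  -0.  86. 146.]
small [ 0.57565272 -0.24467815  0.007     ]
large [ 0.55618006 -0.32546239  0.007     ]
```

```bash
cat > a1.py <<'E'
from h import *
from station import r
TH,YAW=40,-1.4
r.grab(5)
p,o=hook(.688,.005,.018,TH,YAW,True);z=lean(TH,YAW,True)[:,2]
r.reach((p-.2*z).tolist(),o); print(r.sense()["clock"])
r.servo_line((p-.07*z).tolist(),o,speed=.15)
s=r.snapshot("wrist");cv2.imwrite("pics/w1.png",s["frame"][:,:,::-1])
s=r.snapshot("side");cv2.imwrite("pics/sd1.png",s["frame"][:,:,::-1])
s=r.sense();print(s["clock"],s["tcp_pos"],p-.07*z,s["contact_force"],s["opening"])
E
python3 a1.py
```

```text
3.9
5.0167 [0.53375602 0.00874043 0.21868694] [0.53372403 0.00877042 0.21747108] [-0.03715532 -0.45887434  0.2496125 ] 0.0006933046223687404
```

View pics/w1.png

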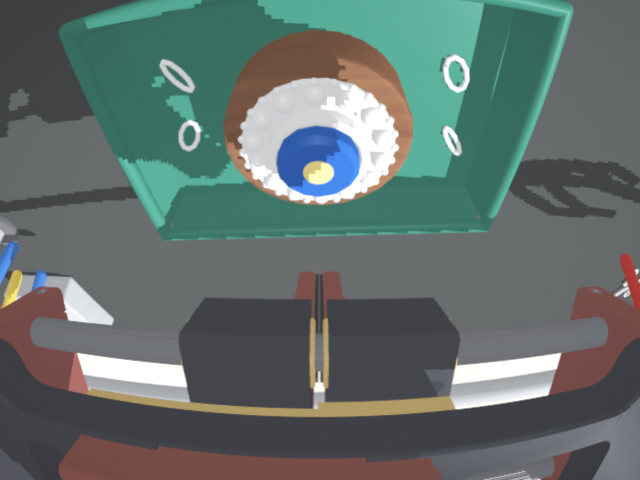

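View pics/sd1.png

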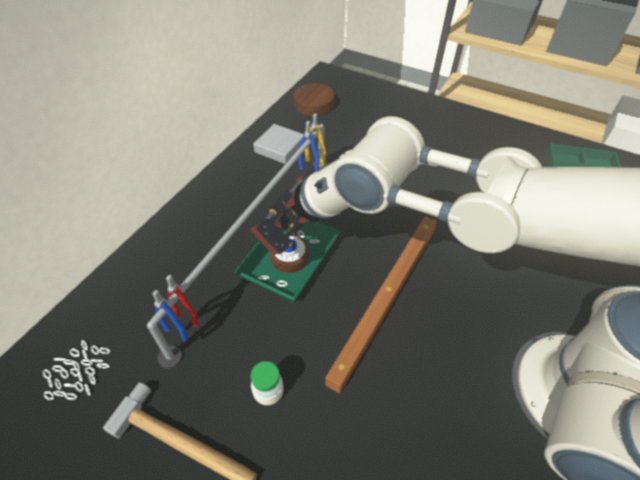

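The wrist view shows the closed fingertips at (320,275), centred on the tray's far rim (v≈235), with the medallion at (318,160). Nothing is touching, so I'll slide in and hook the rim.

```bash
cat > a2.py <<'E'
from h import *
from station import r
TH,YAW=40,-1.4
p,o=hook(.688,.005,.018,TH,YAW,True);z=lean(TH,YAW,True)[:,2]
for b in(.035,.0):
    r.servo_line((p-b*z).tolist(),o,speed=.08)
    s=r.sense();print(s["clock"],np.round(s["tcp_pos"]-(p-b*z),4),np.round(s["contact_force"],2))
    if np.linalg.norm(s["contact_force"])>8: print("contact!");break
s=r.snapshot("wrist");cv2.imwrite("pics/w2.png",s["frame"][:,:,::-1])
s=r.snapshot("side");crop(s,200,100,200,220,2.7,"pics/sd2.png")
E
python3 a2.py
```

```text
5.6083 [-0.      0.      0.0001] [-0.13  0.45  0.38]
6.2 [-0.      0.      0.0002] [-0.49  0.29  0.13]
```

View pics/w2.png

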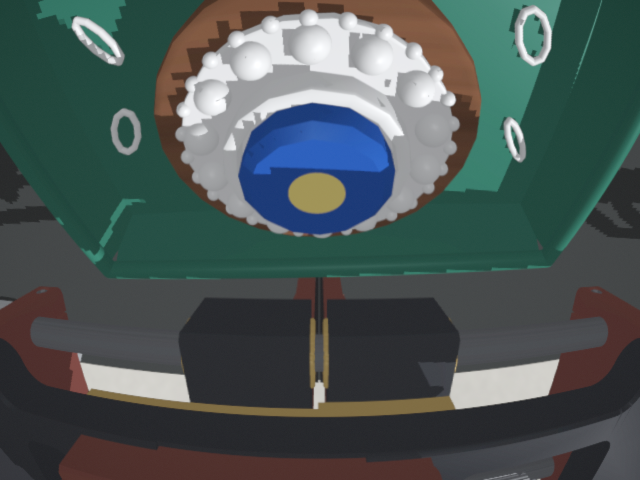

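View pics/sd2.png

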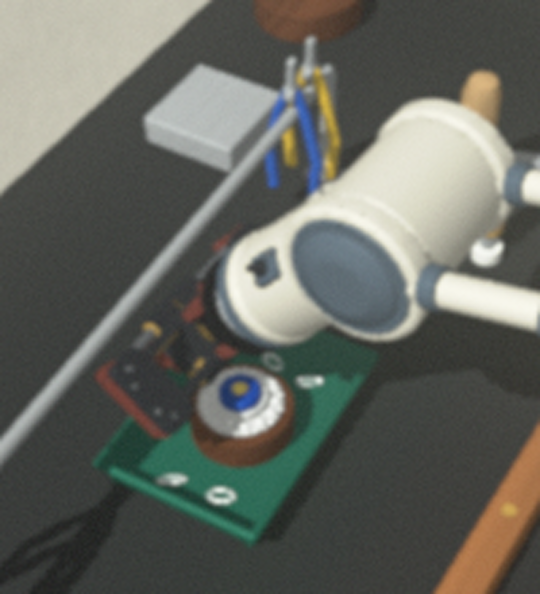

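The finger now passes over the rim (v≈275) and its tip is hidden behind it, with no contact force. Now I'll draw the tray in.

```bash
cat > a3.py <<'E'
from h import *
from station import r
TH,YAW=40,-1.4
p,o=hook(.688,.005,.018,TH,YAW,True)
u=np.array([-np.cos(np.radians(YAW)),-np.sin(np.radians(YAW)),0])
for D in(.012,.03,.06,.09,.12,.132):
    r.servo_line((p+D*u).tolist(),o,speed=.05)
    s=r.sense();print(D,round(s["clock"],2),np.round(s["tcp_pos"]-(p+D*u),4),np.round(s["contact_force"],2))
    if np.linalg.norm(s["contact_force"])>15: print("high");break
s=r.snapshot("wrist");cv2.imwrite("pics/w3.png",s["frame"][:,:,::-1])
s=r.snapshot("top");crop(s,230,170,210,160,3.8,"pics/t3.png")
E
python3 a3.py
```

```text
0.012 6.69 [-0.0001 -0.      0.0008] [0.21 0.3  2.22]
0.03 7.2 [0.0001 0.     0.0007] [ 0.36 -0.19  4.77]
0.06 7.95 [ 0.0003 -0.      0.0006] [ 2.13 -0.51  5.35]
0.09 8.7 [0.0002 0.     0.0005] [ 1.67 -0.48  6.48]
0.12 9.45 [0.0002 0.     0.0004] [ 0.8  -1.07  6.04]
0.132 9.84 [ 0.0001 -0.      0.0004] [ 0.73 -0.43  6.  ]
```

View pics/w3.png

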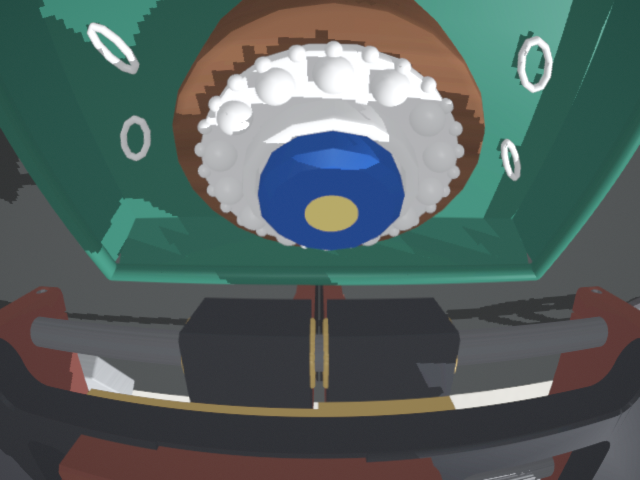

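View pics/t3.png

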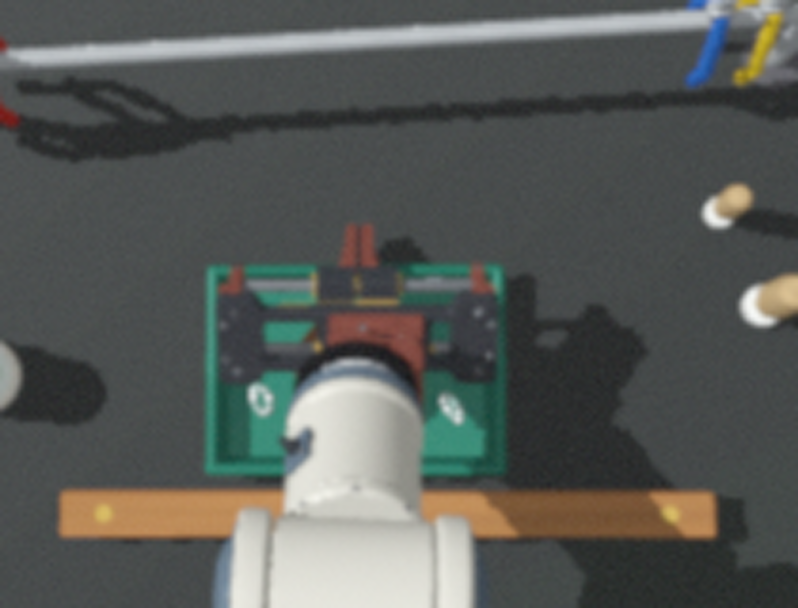

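The tray follows and is parallel to the batten (rim at v≈470, batten edge at v≈490), about 12 mm short. I'll close the rest slowly, watching the force.

```bash
cat > a4.py <<'E'
from h import *
from station import r
import sys
TH,YAW=40,-1.4
p,o=hook(.688,.005,.018,TH,YAW,True)
u=np.array([-np.cos(np.radians(YAW)),-np.sin(np.radians(YAW)),0])
D=float(sys.argv[1]);F0=float(sys.argv[2])
while D<float(sys.argv[3]):
    D+=.0015
    r.servo_line((p+D*u).tolist(),o,speed=.02)
    s=r.sense();f=s["contact_force"];print(round(D,4),round(s["clock"],2),np.round(s["tcp_pos"]-(p+D*u),4),np.round(f,2))
    if f[0]>F0 or np.linalg.norm(f)>30: break
s=r.snapshot("top");crop(s,230,170,210,160,3.8,"pics/t4_%d.png"%(D*1e4))
s=r.snapshot("wrist");cv2.imwrite("pics/w4_%d.png"%(D*1e4),s["frame"][:,:,::-1])
E
python3 a4.py .132 9 .156; ls pics
```

```text
0.1335 10.19 [ 0.0002 -0.      0.0003] [ 4.33 -0.37  4.12]
0.135 10.44 [ 0.0002 -0.      0.0003] [ 4.82 -0.02  5.62]
0.1365 10.69 [ 0.0002 -0.      0.0003] [5.01 0.08 5.7 ]
0.138 10.94 [ 0.0001 -0.      0.0003] [4.57 0.03 6.09]
0.1395 11.19 [ 0.0001 -0.      0.0003] [ 5.38 -0.32  4.86]
0.141 11.44 [ 0.0001 -0.      0.0003] [ 3.64 -0.34  6.04]
0.1425 11.69 [ 0.0002 -0.      0.0003] [4.32 0.58 5.56]
0.144 11.94 [ 0.0005 -0.      0.0006] [10.47 -0.4   2.11]
s1.png
sd1.png
sd2.png
side0.png
t1.png
t2.png
t3.png
t4_1440.png
top0.png
w1.png
w2.png
w3.png
w4_1440.png
wrist0.png
```

```bash
python3 a4.py .144 22 .1485
```

```text
0.1455 12.29 [ 0.0009 -0.      0.0012] [15.34  0.24  1.63]
0.147 12.54 [ 0.0013 -0.0001  0.0019] [17.3  -0.5   1.58]
0.1485 12.79 [ 0.0016 -0.0001  0.0026] [20.52 -0.46  2.1 ]
```

View pics/t4_1440.png

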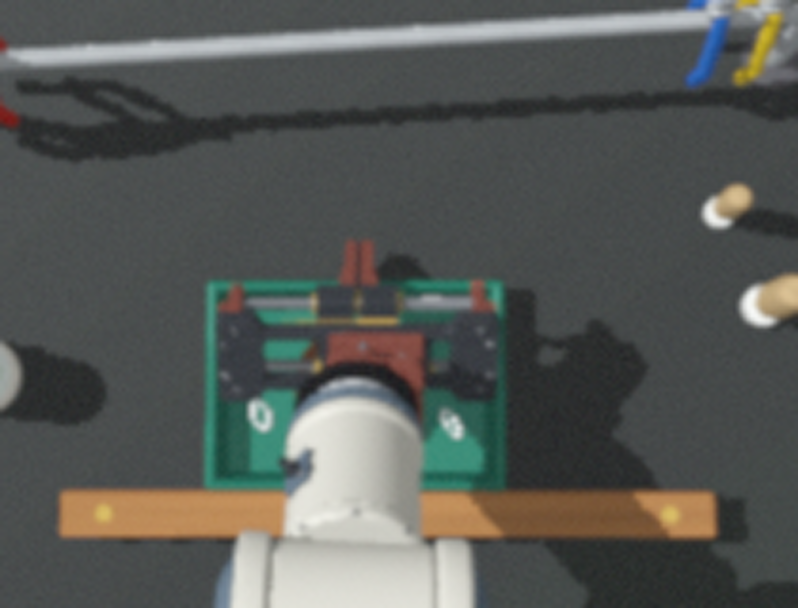

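The tray is drawn square to the batten with 20 N of pull at contact. Next I'll release it, retract and hover over the middle pusher.

```bash
cat > a5.py <<'E'
from h import *
from station import r
TH,YAW=40,-1.4
p,o=hook(.688,.005,.018,TH,YAW,True);z=lean(TH,YAW,True)[:,2]
u=np.array([-np.cos(np.radians(YAW)),-np.sin(np.radians(YAW)),0])
r.servo_line((p+.132*u).tolist(),o,speed=.06)
print(r.sense()["contact_force"])
q=p+.132*u-.15*z
r.servo_line(q.tolist(),o,speed=.15)
r.let_go()
r.reach([.511,-.272,.38],[180,0,150])
W=r.snapshot("wrist");cv2.imwrite("pics/w5.png",W["frame"][:,:,::-1])
T=r.snapshot("top");S=r.snapshot("side")
pickle.dump(dict(wrist=W,top=T,side=S),open("s1.pkl","wb"))
crop(T,230,170,270,160,2.9,"pics/t5.png");cv2.imwrite("pics/s5.png",S["frame"][:,:,::-1])
s=r.sense();print(s["clock"],s["tcp_pos"],s["orientation"],s["contact_force"])
for k,v in measure(T).items(): print(k,v)
E
python3 a5.py
```

```text
[-0.0161543  -0.5339127  -0.67959764]Traceback (most recent call last):
  File "a5.py", line 9, in <module>
    r.servo_line(q.tolist(),o,speed=.15)
    ~~~~~~~~~~~~^^^^^^^^^^^^^^^^^^^^^^^^
station.IKError: the arm cannot follow that straight line within its joint ranges
```

```bash
sed -i -e 's/^q=.*/q=p+.125*u+np.array([0,0,.13])/' -e '/^r.servo_line((p+.132/d' a5.py; python3 a5.py
```

```text
[-0.0161543  -0.5339127  -0.67959764]
16.9667 [ 0.51104981 -0.27054529  0.38024533] [1.79984897e+02 5.38628200e-02 1.50124754e+02] [-0.15089465 -0.04684877  1.28558143]
tray ((463.5317077636719, 10.935218811035156), (205.85008239746094, 142.1957244873047), 88.41564178466797)
stop ((374.527587890625, 3.4585418701171875), (416.28509521484375, 30.446285247802734), 88.62156677246094)
med [0.46179268 0.0113588  0.0525    ]
```

View pics/w5.png

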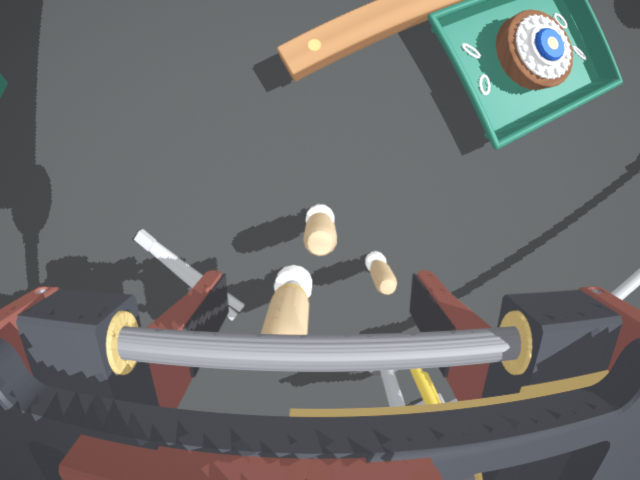

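View pics/t5.png

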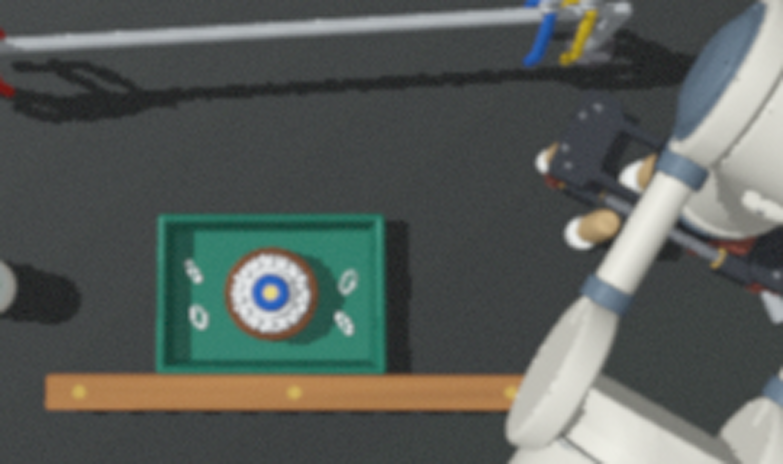

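View pics/s5.png

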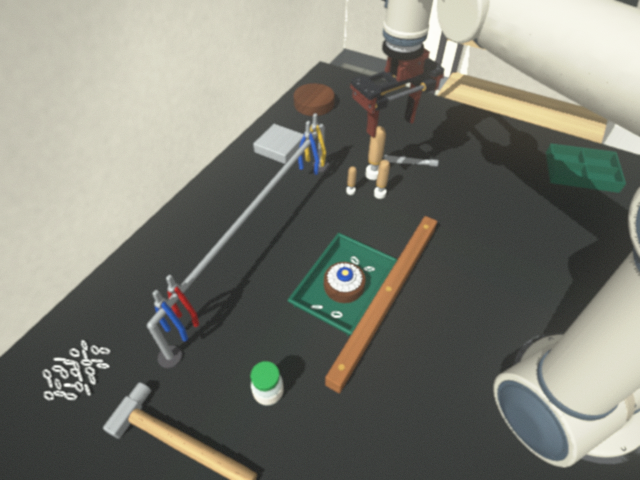

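```bash
cat >> h.py <<'E'
def fproj(s,X):
    c=np.array(s["R"])@np.array(X)+np.array(s["t"]);rr=np.hypot(c[0],c[1]);a=np.arctan2(rr,c[2])*s["fx"]
    return s["cx"]+a*c[0]/rr,s["cy"]+a*c[1]/rr
def fray(s,u,v):
    x=np.array([u-s["cx"],v-s["cy"]]);q=np.linalg.norm(x);a=q/s["fx"]
    d=np.array([*(x/q*np.sin(a)),np.cos(a)]);R=np.array(s["R"]);return -R.T@s["t"],R.T@d
def fbp(s,u,v,z):
    o,d=fray(s,u,v);return o+d*(z-o[2])/d[2]
E
python3 - <<'E'
from h import *
d=pickle.load(open("s1.pkl","rb"));W=d["wrist"]
for z in(0,.014,.05,.092,.104): print(z,np.round(fproj(W,[.511,-.272,z]),1))
crop(W,250,170,170,180,4.4,"pics/w5c.png")
print(fbp(W,550,43,.0525))
S=d["side"];crop(S,330,110,90,100,6,"pics/s5c.png")
E
```

```text
0 [316.5 217.7]
0.014 [316.5 220.3]
0.05 [316.3 228.2]
0.092 [316.1 239.9]
0.104 [316.  243.9]
[0.46282985 0.0117562  0.0525    ]
```

View pics/w5c.png

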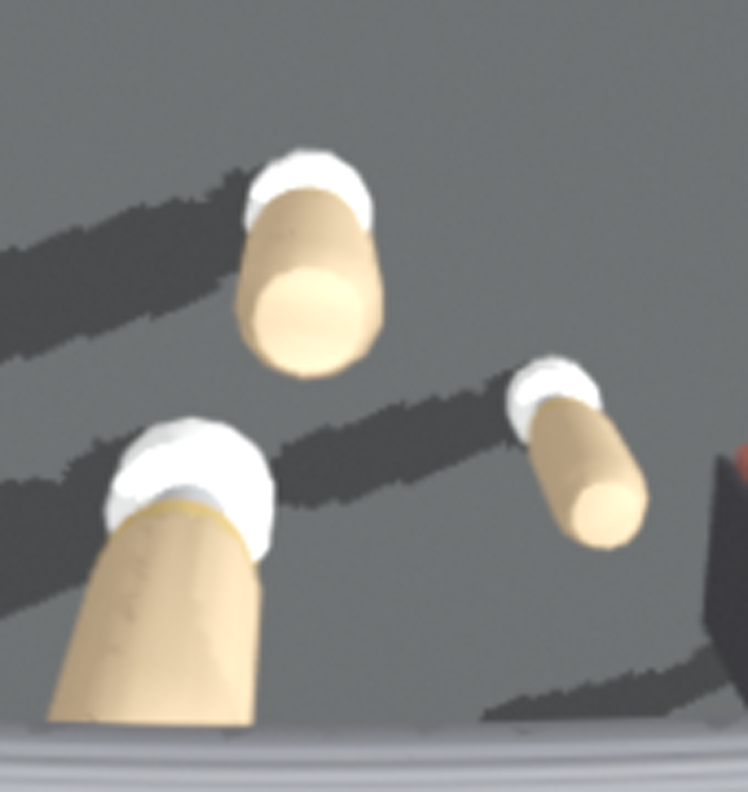

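View pics/s5c.png

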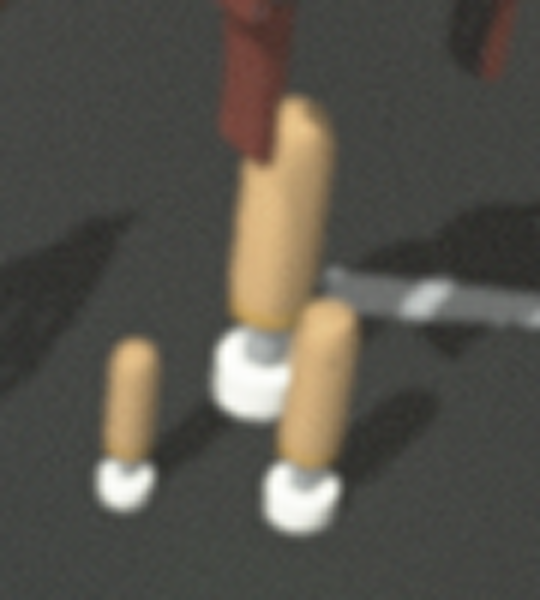

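```bash
python3 - <<'E'
from h import *
d=pickle.load(open("s1.pkl","rb"));W=d["wrist"];S=d["side"]
print(fbp(W,320.4,243.6,.104),fbp(W,320.4,221,.014))
d0=pickle.load(open("s0.pkl","rb"));T=d0["top"]
# large / small tops
print("large foot",fbp(W,250+190/4.4,170+500/4.4,.01),"small foot",fbp(W,250+555/4.4,170+400/4.4,.01))
print("side foot bottom-centre",bp(S,330+301/6,110+492/6,.014))
from station import r;s=r.sense();print(s["tcp_pos"],s["clock"])
print(-np.array(W["R"]).T@W["t"])
E
```

```text
[ 0.51237218 -0.26918648  0.104     ] [ 0.51342398 -0.26912689  0.014     ]
large foot [ 0.55584813 -0.32498156  0.01      ] small foot [ 0.57651129 -0.24150663  0.01      ]
side foot bottom-centre [ 0.50875237 -0.26453606  0.014     ]
[ 0.51104981 -0.27054529  0.38024533] 16.9667
[ 0.45487462 -0.23805538  0.36000397]
```

```bash
cat > a6.py <<'E'
from h import *
from station import r
O=[180,0,150]
r.servo_line([.512,-.2695,.33],O,speed=.15)
r.servo_line([.512,-.2695,.237],O,speed=.12)
s=r.sense();print(s["clock"],s["tcp_pos"],s["contact_force"])
if np.linalg.norm(s["contact_force"])<6:
    r.grab(45)
    s=r.sense();print(s["clock"],s["opening"],s["contact_force"])
    W=r.snapshot("wrist");cv2.imwrite("pics/w6.png",W["frame"][:,:,::-1])
    S=r.snapshot("side");crop(S,330,80,110,130,4.6,"pics/s6.png")
E
python3 a6.py
```

```text
18.375 [ 0.51226188 -0.26967307  0.23810703] [-0.16230081  0.42184992 -0.41110035]
19.375 0.02437267036423579 [-0.38007139 -0.05141688  0.48290565]
```

View pics/w6.png

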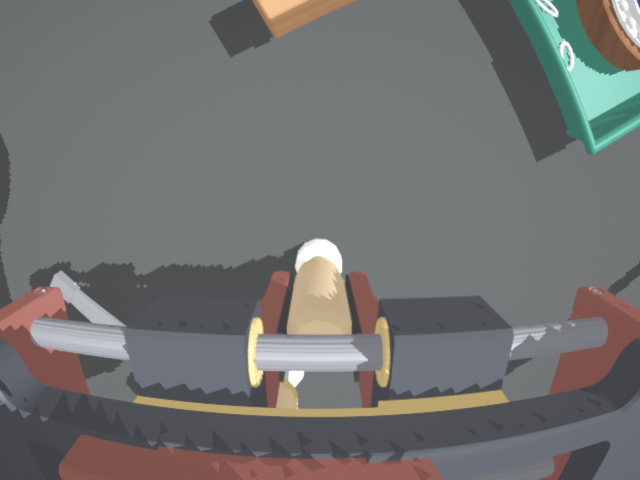

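View pics/s6.png

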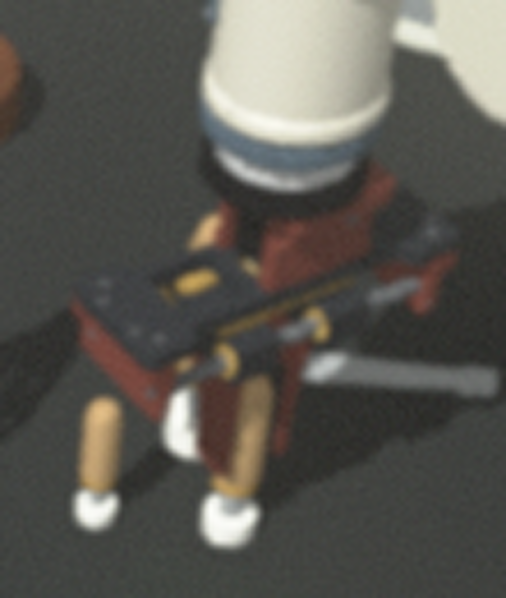

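```bash
cat > a7.py <<'E'
from h import *
from station import r
O=[180,0,150]
s=r.sense();print(s["tcp_pos"])
p=[.512,-.2695]
r.servo_line([*p,.337],O,speed=.2)
W=r.snapshot("wrist");cv2.imwrite("pics/w7a.png",W["frame"][:,:,::-1])
r.servo_line([.462,.0115,.337],O,speed=.2)
r.wait(.3)
W=r.snapshot("wrist");cv2.imwrite("pics/w7.png",W["frame"][:,:,::-1])
S=r.snapshot("side");T=r.snapshot("top");crop(S,270,180,130,150,4,"pics/s7.png")
pickle.dump(dict(wrist=W,top=T,side=S),open("s2.pkl","wb"))
s=r.sense();print(s["clock"],s["tcp_pos"],s["contact_force"],s["opening"])
for z in(.0525,): print(fproj(W,[.462,.0115,z]))
E
python3 a7.py
```

```text
[ 0.51197706 -0.26949831  0.23695333]
22.2 [0.4620396  0.01133615 0.33698452] [-0.11249789 -0.91676746 -0.89638337] 0.0241062023881758
(np.float64(317.66742009027377), np.float64(240.46060258818662))
```

View pics/w7.png

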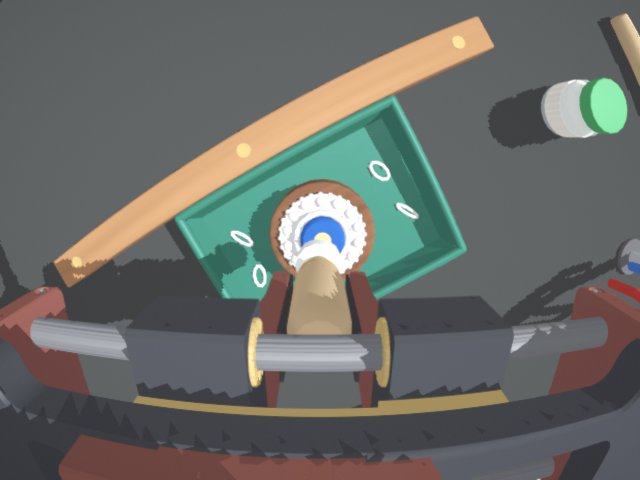

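View pics/s7.png

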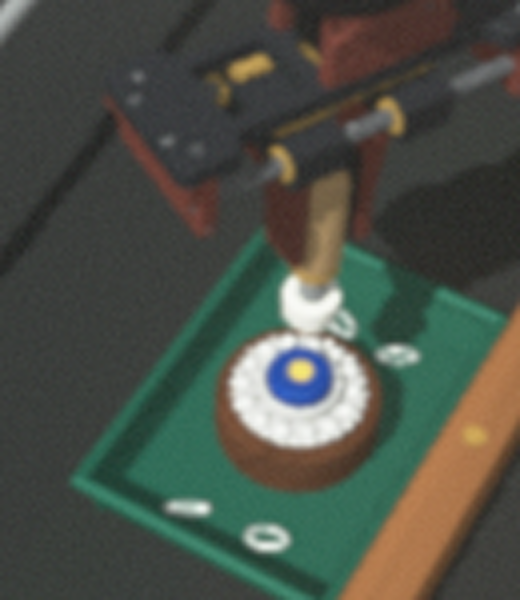

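```bash
python3 - <<'E'
from h import *
d=pickle.load(open("s2.pkl","rb"))
crop(d["wrist"],260,180,130,130,5,"pics/w7c.png")
crop(d["side"],310,230,70,90,7,"pics/s7c.png")
crop(d["top"],280,220,100,90,7,"pics/t7c.png")
E
```

```text
(no output)
```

View pics/w7c.png

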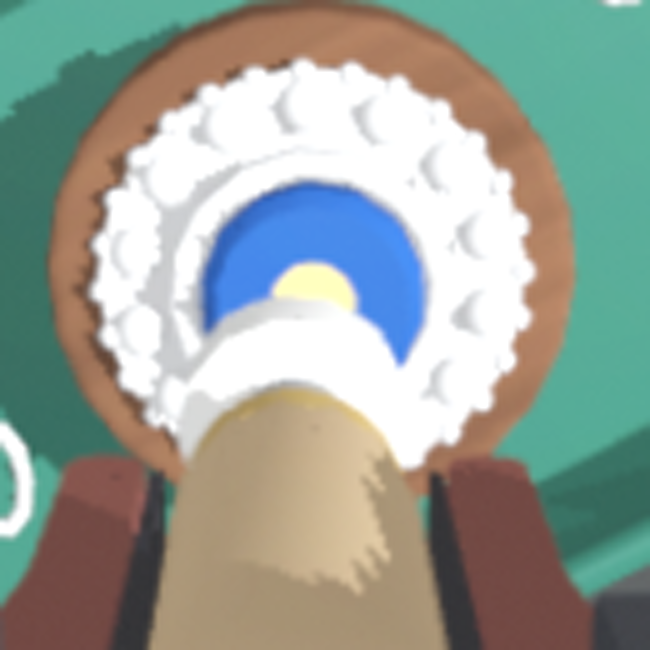

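View pics/s7c.png

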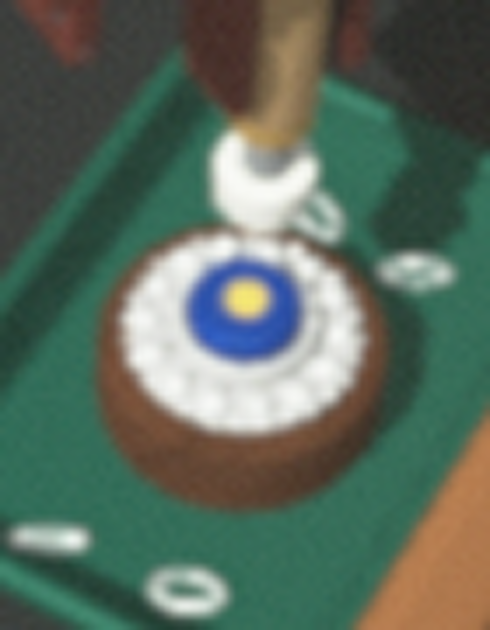

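```bash
python3 - <<'E'
from h import *
d=pickle.load(open("s2.pkl","rb"));W=d["wrist"];S=d["side"];T=d["top"]
print("wrist dot",fbp(W,322.6,239.9,.0525), "blue-edge-based u same")
print("side dot",bp(S,310+246.5/7-.5,230+299.5/7-.5,.0525))
d1=pickle.load(open("s1.pkl","rb"));
for n,T in(("top s1",d1["top"]),):
    f=T["frame"].astype(int);m=((f[:,:,0]>180)&(f[:,:,1]>150)&(f[:,:,2]<170));m[:,:310]=0;m[:,340:]=0;m[:260]=0;m[285:]=0
    v,u=np.nonzero(m);print(n,len(u),u.mean(),v.mean(),bp(T,u.mean(),v.mean(),.0525))
f=d1["side"];print("side dot s1");
a=f["frame"].astype(int);m=((a[:,:,0]>180)&(a[:,:,1]>150)&(a[:,:,2]<170));m[:,:330]=0;m[:,360:]=0;m[:260]=0;m[285:]=0
v,u=np.nonzero(m);print(len(u),u.mean(),v.mean(),bp(f,u.mean(),v.mean(),.0525))
print("side foot",bp(S,310+265/7-.5,230+196/7-.5,.101),"pred pix crop",[(np.array(proj(S,[.462,.0113,z]))-[310,230])*7 for z in(.1,.114)])
print("wrist pred foot",[(np.array(fproj(W,[.462,.0113,z]))-[260,180])*5 for z in(.1,.114)])
E
```

```text
wrist dot [0.46344508 0.0148429  0.0525    ] blue-edge-based u same
side dot [0.46324348 0.01370478 0.0525    ]
top s1 15 321.8666666666667 270.4 [0.46228367 0.01422209 0.0525    ]
side dot s1
30 344.06666666666666 270.8 [0.46601282 0.01114226 0.0525    ]
side foot [0.46105236 0.01254141 0.101     ] pred pix crop [array([260.26822779, 190.17505548]), array([263.20951186, 158.54209773])]
wrist pred foot [array([286.3636938 , 396.04271951]), array([286.06778562, 431.07369512])]
```

```bash
cat > a8.py <<'E'
from h import *
from station import r
O=[180,0,150]
r.servo_line([.463,.0138,.337],O,speed=.1)
r.servo_line([.463,.0138,.296],O,speed=.1)
r.wait(.2)
W=r.snapshot("wrist");S=r.snapshot("side")
pickle.dump(dict(wrist=W,side=S),open("s3.pkl","wb"))
crop(W,260,180,130,130,5,"pics/w8c.png")
crop(S,310,230,70,90,7,"pics/s8c.png")
s=r.sense();print(s["clock"],s["tcp_pos"],s["contact_force"])
E
python3 a8.py
```

```text
23.3083 [0.46313898 0.01379443 0.2966686 ] [ 0.8219567  -1.23274914 -1.1653232 ]
```

View pics/w8c.png

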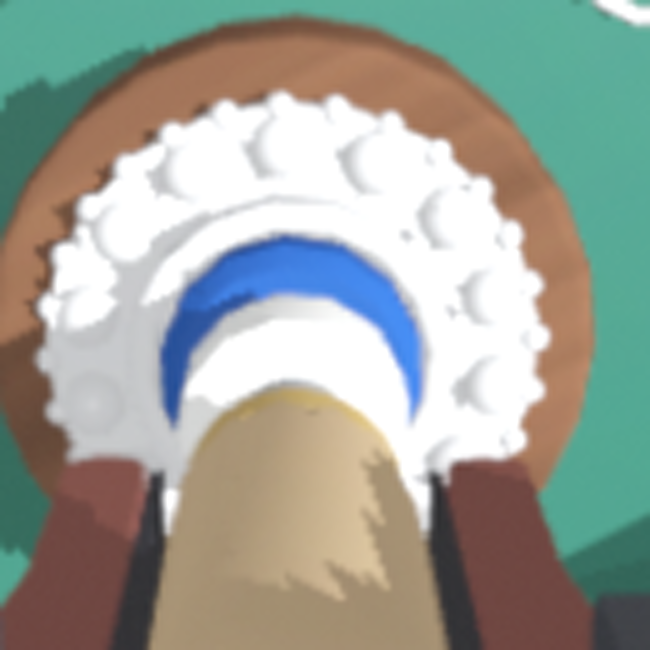

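View pics/s8c.png

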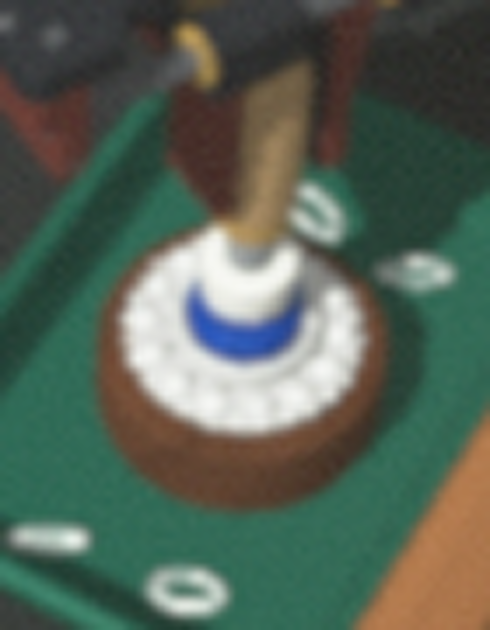

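```bash
cat > a9.py <<'E'
from h import *
from station import r
O=[180,0,150]
x,y=.4635,.0141;z=.292
r.servo_line([x,y,z],O,speed=.05)
while z>.2785:
    z-=.001
    r.servo_line([x,y,z],O,speed=.02)
    s=r.sense();f=s["contact_force"];print(round(z,4),round(s["clock"],2),np.round(s["tcp_pos"],4),np.round(f,1),round(s["opening"],4))
    if f[2]>25: break
r.wait(.3)
W=r.snapshot("wrist");S=r.snapshot("side")
crop(W,260,180,130,130,5,"pics/w9c.png")
crop(S,310,230,70,90,7,"pics/s9c.png")
s=r.sense();print(s["clock"],s["tcp_pos"],s["contact_force"])
E
python3 a9.py
```

```text
0.291 23.81 [0.4635 0.0141 0.2909] [ 0.4 -0.2 -1.1] 0.0242
0.29 24.06 [0.4635 0.0141 0.2899] [-0.5  0.3 -1.1] 0.0241
0.289 24.31 [0.4636 0.0141 0.2893] [-1.2  1.   0.2] 0.0241
0.288 24.56 [0.4635 0.0141 0.2891] [-1.8 -0.6  4.6] 0.0241
0.287 24.81 [0.4635 0.0141 0.2885] [-2.7  0.7  7. ] 0.0242
0.286 25.06 [0.4635 0.0141 0.2877] [-2.9 -0.4  6.5] 0.0241
0.285 25.31 [0.4635 0.0141 0.2867] [-3.1 -0.3  8.2] 0.0245
0.284 25.56 [0.4635 0.0141 0.2858] [-2.6 -0.   8. ] 0.0241
0.283 25.81 [0.4635 0.0141 0.2847] [-3.6 -0.8  8.2] 0.0241
0.282 26.06 [0.4635 0.0141 0.2843] [-4.2 -0.6 10.5] 0.0239
0.281 26.31 [0.4635 0.014  0.2842] [-5.1  0.2 14. ] 0.0243
0.28 26.56 [0.4635 0.014  0.2842] [-7.  -0.7 19.2] 0.024
0.279 26.81 [0.4635 0.014  0.2842] [-8.7 -1.4 23. ] 0.0246
0.278 27.06 [0.4635 0.014  0.2841] [-10.2  -0.4  27.7] 0.0243
27.4583 [0.46347648 0.01395459 0.28405954] [-10.12356226  -0.07688531  26.79633344]
```

View pics/w9c.png

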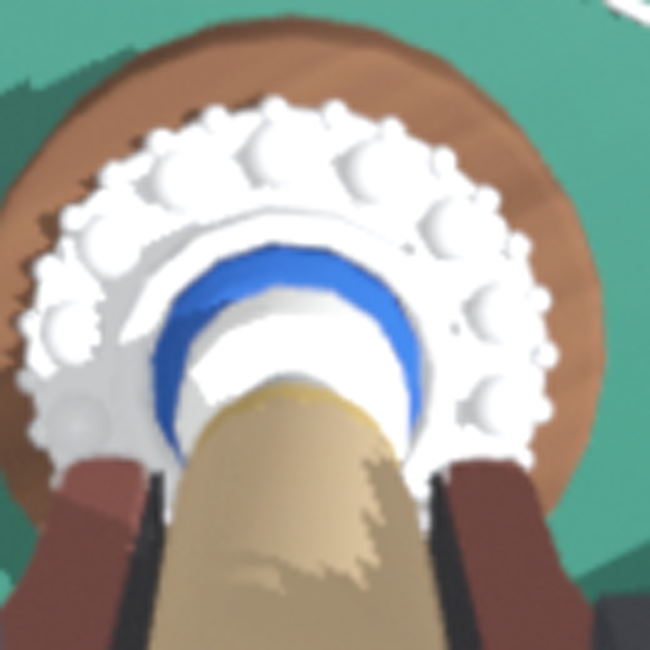

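View pics/s9c.png

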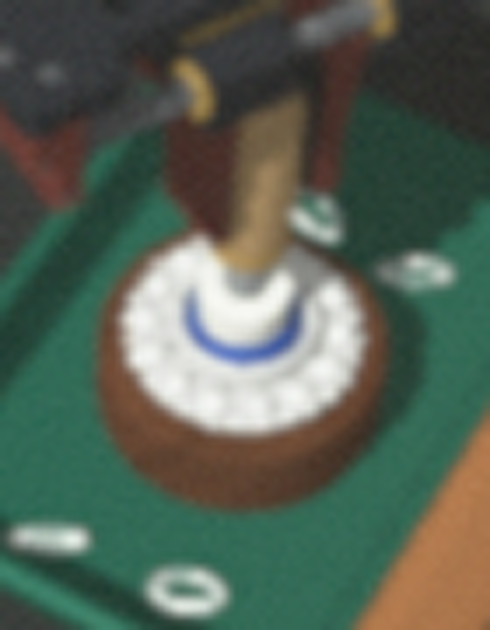

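The TCP stopped hard at z = 0.2842 after 5.1 mm of travel, and the force climbed from about 8 N to 28 N, so the medallion is home. The tray looks unmoved in the side crop. Now I'll lift off and stand the pusher on the bench.

```bash
cat > a10.py <<'E'
from h import *
from station import r
O=[180,0,150]
r.servo_line([.4635,.0141,.287],O,speed=.03)
print(r.sense()["contact_force"])
r.servo_line([.4635,.0141,.345],O,speed=.12)
S=r.snapshot("side");crop(S,270,180,130,150,4,"pics/s10.png")
x,y=.500,-.255
r.servo_line([x,y,.345],O,speed=.2)
r.servo_line([x,y,.250],O,speed=.12)
r.servo_line([x,y,.2395],O,speed=.04)
r.wait(.2);f0=r.sense()["contact_force"][2];z=.2395
while z>.2345:
    z-=.0007
    r.servo_line([x,y,z],O,speed=.02)
    s=r.sense();f=s["contact_force"];print(round(z,4),np.round(s["tcp_pos"],4),np.round(f,1))
    if f[2]-f0>3: break
S=r.snapshot("side");crop(S,330,100,110,110,5,"pics/s11.png")
print(r.sense()["clock"])
E
python3 a10.py
```

```text
[-0.11144162  0.26850641 -1.14992824]
0.2388 [ 0.5    -0.255   0.2388] [ 0.3 -0.5 -0.5]
0.2381 [ 0.5   -0.255  0.238] [-0.1 -0.  -1.2]
0.2374 [ 0.5    -0.255   0.2373] [ 0.8  0.7 -0.3]
0.2367 [ 0.5    -0.255   0.2369] [-0.5 -0.2 -0.9]
0.236 [ 0.5001 -0.255   0.2369] [-1.4  0.9  5. ]
32.95
```

View pics/s10.png

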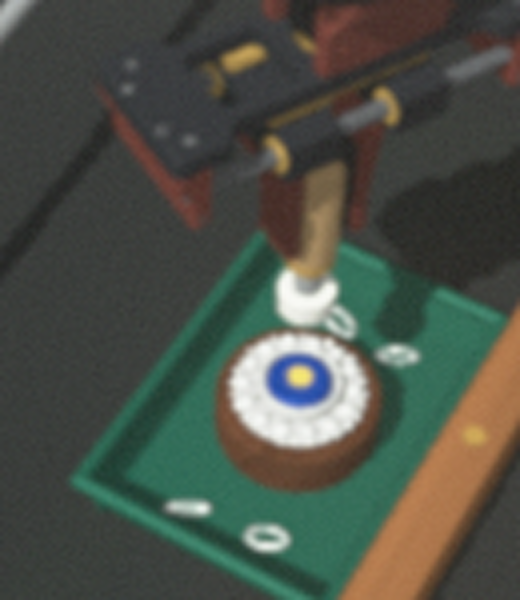

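View pics/s11.png

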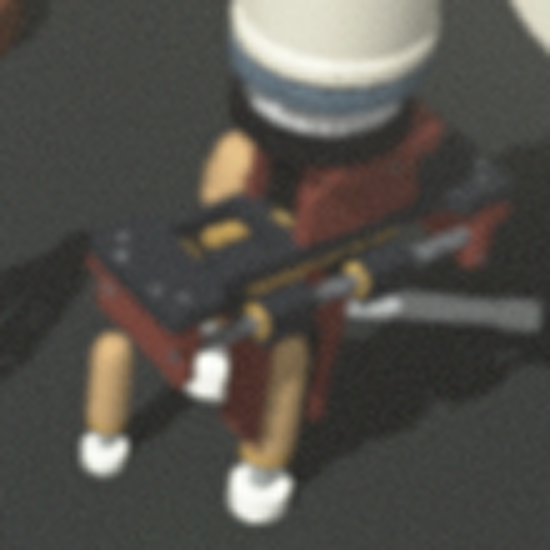

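```bash
cat > a11.py <<'E'
from h import *
from station import r
O=[180,0,150]
r.servo_line([.5,-.255,.2369],O,speed=.02)
r.let_go()
r.servo_line([.5,-.255,.40],O,speed=.15)
r.move_joints([-74.009, 5.22, 70.514, 0, 104.267, -3.249])
r.wait(.5)
W=r.snapshot("wrist");T=r.snapshot("top");S=r.snapshot("side")
pickle.dump(dict(wrist=W,top=T,side=S),open("s4.pkl","wb"))
cv2.imwrite("pics/s12.png",S["frame"][:,:,::-1])
crop(T,190,160,270,160,2.96,"pics/t12.png")
crop(T,270,235,110,80,7,"pics/t12b.png")
s=r.sense();print(s["clock"],s["contact_force"])
for k,v in measure(T).items(): print(k,v)
E
python3 a11.py
```

```text
37.7583 [-0.10663538  0.10390043  0.02854054]
tray ((463.4973449707031, 11.0867919921875), (205.08245849609375, 142.2410430908203), 88.61793518066406)
stop ((374.25567626953125, -7.84307861328125), (438.8948974609375, 30.446285247802734), 88.62156677246094)
med [0.46101476 0.01169572 0.0525    ]
```

View pics/s12.png

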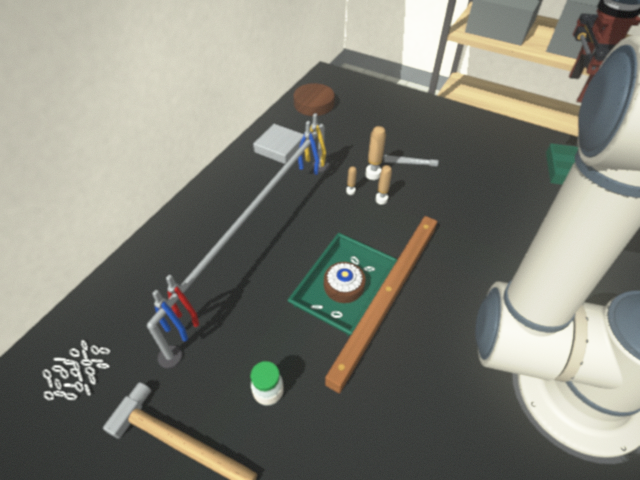

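View pics/t12.png

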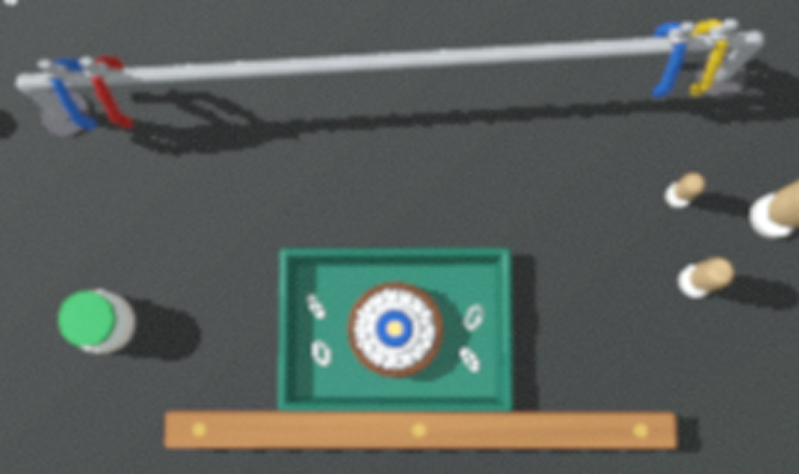

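View pics/t12b.png

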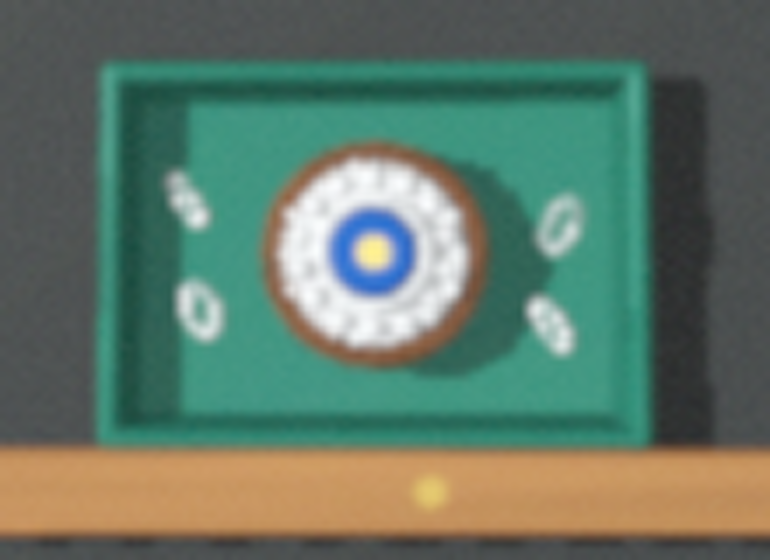

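```bash
python3 -c "
from station import r
r.hand_in();print(r.sense()['clock'])"
```

```text
the job is handed in; nothing more can be done
the job is handed in; nothing more can be done
```

The job is done in the order asked and handed in; the clock read 37.8 s at the last check before that, against the 69 s limit.

- **Tray:** I hooked closed, leaning fingertips behind the far rim, under the pliers bar, and drew the tray to the batten, ending at about 20 N. In the final top view its yaw is -1.38°, the same as the batten's, with no visible gap.
- **Medallion:** I pressed it with the middle pusher. It moved 5.1 mm against about 8–10 N, then stopped hard, and I held it at about 28 N. After lifting off, the side view shows it about 5 mm lower.
- **Pusher:** It stands upright about 2 cm from where it started, clear of the other two.
- **Other things:** The jar, hammer and tweezers look untouched in the final views; I compared them by eye only.

**Checks that disagreed:** The camera put the tray's centre about 1–2 mm further from the batten than exact contact would give. I put this down to the calibration tolerance, since the force rise and the close-up both indicate contact. The final press also showed about 10 N of sideways force, but the tray did not move measurably.

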